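Shut the push-lock gas valves and fit the lock-out bar

TASK

On the gas rail, get all three black push-lock plungers locked down, then set the steel lock-out bar down over them so that it lies flat on both end pillars with its holes over the dowels, and let go of it. One full gentle push locks a plunger and the next push pops it up again; some are locked already and it hardly shows, so feel each one first, and never push one hard (25 N damages it). Leave the glassware where it stands.

Things in the scene. Friction and masses are not known exactly. Their poses are not given: they have to be found in the camera images.
- rail: gas rail fixed to the bench: aluminium plate 76 (x) x 262 (y) x 12 with the valves along its y axis (at -65, 0, 65) and an end pillar (50 x 18 in plan, flat top 100 above the bench) at y = -112 and 112, each with a steel dowel on top, 9 across, 13 high, tapered over its upper 5. Origin: centre of the underside, on the bench; y along the row, z up
- rail_mid (a point): point half-way between the two pillar tops, at their height (100 above the bench), above the middle valve's axis; axes as the rail's
- valve_a: one of three identical push-lock valves, 65 apart in a row on the rail in any order: grey block 46 x 46 x 64, brass collar (34 across, top at 74), round black plunger 26 across on its vertical axis. Origin: centre of the block's foot, 12 above the bench; the plunger is not part of this pose. Plunger top above the origin: 91.5 when up (103.5 above the bench), 85 when locked down
- valve_b: as valve_a. How a plunger works: a touch under 3.5 N does not move it; pushed from the top by 12 to 13 (some 5 to 7 N on the way; from 12 on a rubber stop adds about 6 N per mm) and let go, it stays locked 6.4 below the top position; pushed only part of the way it springs back up
- valve_c: as valve_a. From its locked position a plunger that is pushed 4 or more farther down springs up when let go. Any load over 25 N damages a valve. Which valves are locked at the start changes from run to run: at least one is up and at least one is locked
- bar_grip (a point): centre of the grip of the loose lock-out bar (about 0.24 kg): a black block 18 (x) x 64 (y) x 36 high, upright on the middle of the bar's plate, on which the bar is carried. This point lies 28 above the plate's underside, 18 above its upper face; y along the bar, z up
- bar: the lock-out bar: steel plate 52 (x) x 252 (y) x 10 thick, a square 14 x 14 through hole at y = -112 and 112, the grip on top. Starts flat on the bench, grip up; either end may go on either pillar. If a plunger is up, it cannot lie flat. Origin: centre of the plate's underside, 28 below bar_grip
- bar_left (a point): point on the bar's underside, at the centre of the hole at its +y end
- bar_right (a point): point on the bar's underside, at the centre of the hole at its -y end
- beaker: clear glass beaker, 68 across, 85 high, a bystander; origin at the centre of its foot
- reagent: amber glass bottle with a black cap, 60 across, 130 high, a bystander; origin at the centre of its foot
- flask: conical glass flask, 72 across the foot, 104 high, a bystander; origin at the centre of its foot

How it is judged:
By the outcome, as a careful person would: the job done as asked, in the order asked, and still so for the second after the job is handed in, with the robot touching nothing.
It also fails if it takes over 72 s, if anything falls off the work surface, if the arm or the gripper's body presses on something with over 40 N, if the wrist force passes 120 N, or if a joint passes its speed limit or range.

ROBOT

A 6-joint arm with a two-finger parallel gripper is mounted at the origin on the work surface. World frame = base frame: x ahead of the robot, y to its left, z up, the work surface at z = 0. Lengths are in mm, angles in rad, forces in N, time in s.
With the tool pointing down it reaches from about 275 to 750 mm from the base axis. Payload 10.2 kg.
Tool frame: the origin (TCP) lies at the very end of the fingers, on their centre line; the grasp point (between the pads) lies 19 mm behind it; z points along the fingers, y is the line along which they close (so a half turn about z gives the same grasp; the last joint's range is limited). The gripper opens to 85 mm and grips with 20 to 120 N. Pads are 22 mm wide; open, the fingers measure 114 mm over their backs; the gripper's body (76 mm by 85 mm) begins 54 mm behind the grasp point. The pads swing forward as they close: fully open they stand 13 mm farther back than shut.
Start: joints at [1.036, 0.313, 1.498, -0, 1.331, -0.223], TCP at [161.068, 499.688, 231.294] pointing down, gripper open.
Joint ranges: [-2.94, 2.94], [-0.97, 2.17], [0.19, 2.56], [-1.23, 4.37], [0.02, 3.11], [-2.88, 2.88]. Speed limits (rad/s): [2.39, 2.39, 3.01, 3.14, 3.14, 3.14].

INTERFACE

Orientations are given as a unit quaternion [w, x, y, z].
In Python, from rig import ctrl gives the robot as it stands.
- The arm moves only by the tool step_arm, never from a script. Its argument "increments" is a list of rows, each a list of 3 entries, a list of its own where there are three numbers: the shift along the tool's x, y, z in cm, then the turn, a rotation vector about the tool's x, y, z in degrees, then the opening in per cent of the stroke, from 0 (shut) to 100 (fully open). A call has 1 to 8 rows; each row is the pose to reach, as a shift and turn from the pose commanded when the call began, along the tool's axes at that moment; what a row does not reach only later rows make up. A row lasts 1/8 s, in which the tool goes at most 62.5 mm and 10.7 degrees, less where a joint would pass 70% of its speed; a pose out of reach is approached as far as the arm can. A call with a gripper value outside its range is refused whole. The fingers move at their own pace and stop on an object; "squeeze" is the grip in N (left out, the last holds). Time passes only in rows, so rows that repeat a pose let the fingers close. It gives the time, the measured TCP pose, the force, the opening and the grip force at its end, in the units of the state.
- ctrl.sense(): the state, without advancing time (a new reading comes with each control period).
- ctrl.capture(name): name is "side" or "top" or "wrist"; returns a dict with "img" (384x512x3 uint8, red, green, blue), "fx", "fy", "cx", "cy" (pixels), "extrinsics" (4x4, takes a point from camera to world coordinates). Camera axes: x right, y down, z forward; pixel columns grow to the right and rows downward; lengths in mm; the calibration is good to about 2 mm. A picture is of the moment at which its call begins. There is no depth.
- ctrl.finish_job(): hands the job in; it is judged then, once.
The state is a dict: "time_s": time; "joints": joint angles; "dq": joint speeds; "tau": joint torques, N m; "eef_pos": TCP position; "ee_rot": TCP orientation; "force": force on the tool from outside, world axes, zero at the start; "wrist_torque": the same for the moment, N m; "grip_width": opening from 0.0 (shut) to 1.0 (fully open); "grip_force": force on a finger pad.
Only numpy, scipy, OpenCV 4.12 (cv2) and the standard library are available. Lean on these libraries where they do the work, as an engineer would, in place of code of your own. Each camera call takes 0.05 s, during which the arm holds its last target. There are 200 camera calls.

## Working session

There is one attempt and no reset: what is moved stays moved. The work goes in short steps, Python scripts to look and compute and a tool call to move; the robot and the scene stay as the last step left them, time stands still between calls to the robot, and variables do not carry over. Pictures are saved under pics/ and viewed, at most 10 in all, crops included, and the job is handed in when it is done.

Besides the shell and the picture viewer there is one more tool, called as name([rows], argument=value, ...), one row to a line, values as JSON. step_arm: Moves the arm, as the interface text tells. Its arguments: {"type":"object","properties":{"increments":{"type":"array"},"squeeze":{"type":"number"}},"required":["increments"]}

```bash
ls; mkdir -p pics; python3 - <<'E'
from rig import ctrl
import cv2,numpy as np
s=ctrl.sense();print(s)
for n in ("top","side"):
    c=ctrl.capture(n);cv2.imwrite(f"pics/{n}0.png",c["img"][:,:,::-1]);print(n,c["fx"],c["cx"],c["cy"],np.round(c["extrinsics"],4).tolist())
E
```

```text
pics
{'time_s': 0.0, 'joints': array([ 1.03560696e+00,  3.13480494e-01,  1.49843990e+00,  2.08298219e-05,
        1.33099993e+00, -2.23400754e-01]), 'dq': array([-3.35055986e-04,  2.28563699e-04, -1.58492485e-03,  3.42040133e-05,
       -1.14542779e-04,  5.06687089e-04]), 'tau': array([-1.00570614e-03, -4.12273264e+01, -2.59740150e+01, -2.78732768e-04,
        4.23362508e-03, -2.76393291e-05]), 'eef_pos': array([160.92281603, 499.45982028, 230.71841413]), 'ee_rot': array([-2.55191464e-04,  1.55266041e-01,  9.87872469e-01, -6.12907651e-04]), 'force': array([8.47132126e-02, 4.18413845e-04, 7.42094830e-01]), 'wrist_torque': array([-0.00261872, -0.04165896, -0.02966213]), 'grip_force': 0.0, 'grip_width': 0.9962896073743225}
top 388.37890012118504 253.90143796528463 189.0302891757765 [[-0.0073, -0.9857, 0.1682, 440.8158], [-0.9997, 0.003, -0.026, -89.297], [0.0251, -0.1683, -0.9854, 1017.1855], [0.0, 0.0, 0.0, 1.0]]
side 369.9451186686026 257.70377361671797 188.09227018709478 [[0.9742, -0.1606, 0.1584, 461.8649], [-0.2256, -0.6888, 0.6889, -758.6927], [-0.0015, -0.7069, -0.7073, 780.4387], [0.0, 0.0, 0.0, 1.0]]
```

View pics/top0.png

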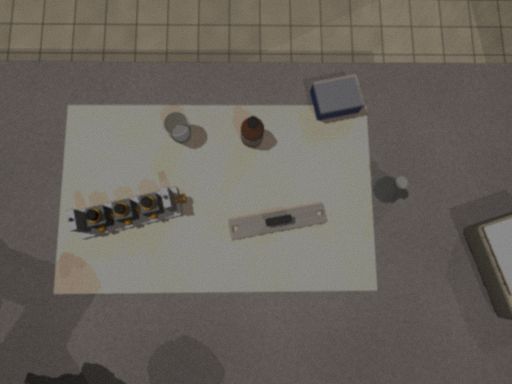

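View pics/side0.png

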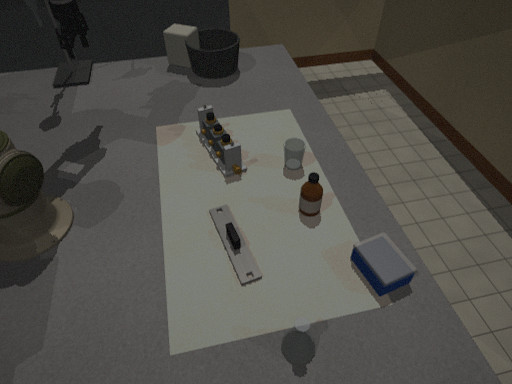

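The top view shows the rail at about (70–185, 190–235), the bar at (230–327, 205–238) with its grip at (280, 220), the beaker at (180, 128), the bottle at (252, 130) and the flask at (392, 188). In the side view the rail is at (197–242, 105–175) and the bar at (210–260, 205–283). Next I'll enlarge the rail.

```bash
python3 - <<'E'
import cv2,numpy as np
t=cv2.imread("pics/top0.png");s=cv2.imread("pics/side0.png")
a=cv2.resize(t[178:244,62:194],None,fx=6,fy=6,interpolation=cv2.INTER_CUBIC)[:300*2]
b=cv2.resize(t[198:246,222:334],None,fx=7,fy=7,interpolation=cv2.INTER_CUBIC)
cv2.imwrite("pics/rail_top.png",cv2.convertScaleAbs(a,alpha=1.6))
c=cv2.resize(s[98:182,190:250],None,fx=6,fy=6,interpolation=cv2.INTER_CUBIC)
d=cv2.resize(s[198:290,202:270],None,fx=6,fy=6,interpolation=cv2.INTER_CUBIC)
o=np.zeros((552,768,3),np.uint8);o[:504,:360]=c;o[:552,360:768]=d
cv2.imwrite("pics/side_c.png",cv2.convertScaleAbs(o,alpha=1.6))
E
```

```text
(no output)
```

View pics/rail_top.png

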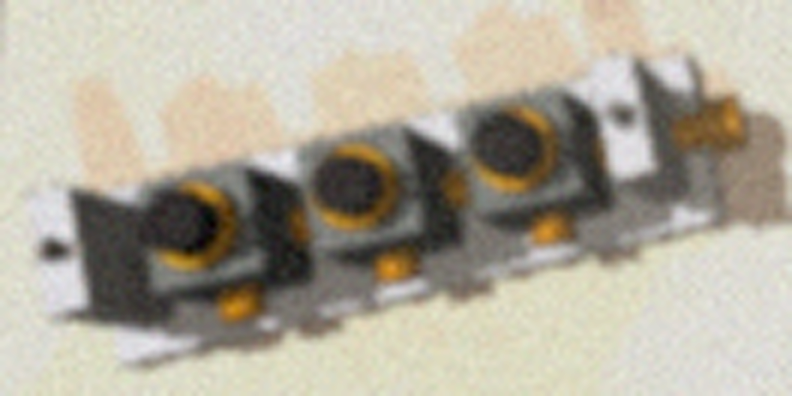

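View pics/side_c.png

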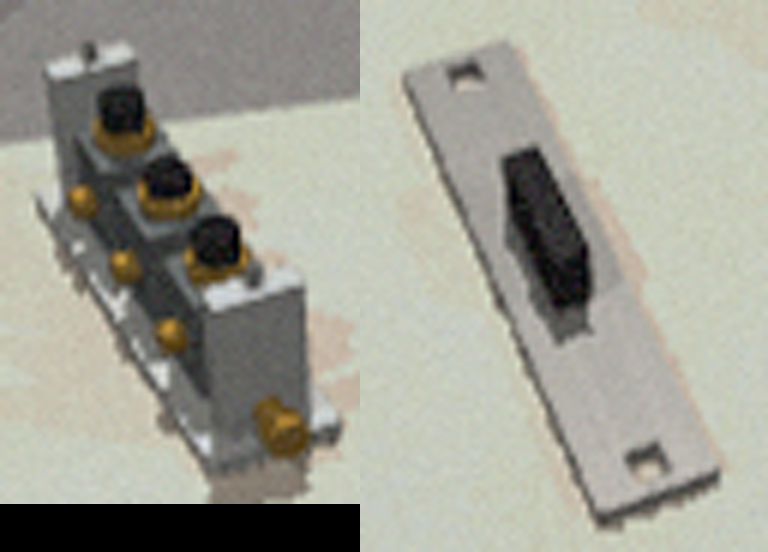

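The crops show dowels at crop pixels (55, 248) and (622, 115) and plunger tops at (185, 222), (350, 185) and (512, 142). The side crop shows the bar's holes at (465, 75) and (648, 460). I'll cast rays for coarse poses.

```bash
cat > h.py <<'E'
import numpy as np,cv2
from scipy.spatial.transform import Rotation as R
def ray(c,p):
    E=np.array(c["extrinsics"]);d=E[:3,:3]@[(p[0]-c["cx"])/c["fx"],(p[1]-c["cy"])/c["fy"],1.];return E[:3,3],d
def onz(c,p,z):
    o,d=ray(c,p);return (o+d*(z-o[2])/d[2])[:2]
def proj(c,X):
    E=np.array(c["extrinsics"]);q=E[:3,:3].T@(np.array(X)-E[:3,3]);return np.array([c["fx"]*q[0]/q[2]+c["cx"],c["fy"]*q[1]/q[2]+c["cy"]])
def delta(s,target,yaw=None):
    """shift in tool axes (cm), TCP rot yaw of tool x and y axis (deg)"""
    q=s["ee_rot"];M=R.from_quat([q[1],q[2],q[3],q[0]]).as_matrix()
    return np.round(M.T@(np.array(target)-s["eef_pos"])/10,3),np.degrees(np.arctan2(M[1,1],M[0,1])),M
E
python3 - <<'E'
from rig import ctrl;from h import *
ct=ctrl.capture("top");cs=ctrl.capture("side")
f=lambda u,v:(62+(u+.5)/6-.5,178+(v+.5)/6-.5)
A=onz(ct,f(55,248),107);B=onz(ct,f(622,115),107)
print("dowels",A,B,np.linalg.norm(A-B),np.degrees(np.arctan2(*(A-B)[::-1])),(A+B)/2)
for p in((185,222),(350,185),(512,142)):print(onz(ct,f(*p),101))
g=lambda u,v:(190+(u+.5)/6-.5,98+(v+.5)/6-.5)
for p in((90,52),(252,275)):print("side dowel",onz(cs,g(*p),107))
for p in((122,97),(168,168),(216,228)):print(onz(cs,g(*p),101))
k=lambda u,v:(202+(u-360+.5)/6-.5,198+(v+.5)/6-.5)
A=onz(cs,k(465,72),10);B=onz(cs,k(648,458),10);print("bar",A,B,np.linalg.norm(A-B),np.degrees(np.arctan2(*(A-B)[::-1])),(A+B)/2)
img=ct["img"]
for p in((236,228.5),(319.5,213.5)):print(onz(ct,p,10))
s=ctrl.sense();print(delta(s,[430,210,330]),s["time_s"])
E
```

```text
dowels [527.07947907 312.26717627] [578.31317355  95.83996994] 222.4086938309925 103.31816883032694 [552.69632631 204.05357311]
[537.56864683 265.4570725 ]
[551.83139375 202.29822766]
[568.61118763 139.84284839]
side dowel [527.96729403 309.70501705]
side dowel [579.93005948  94.71717601]
[539.83401378 271.14155092]
[554.23045824 200.58680019]
[570.04270035 144.01981921]
bar [510.64304902 -66.27923695] [ 550.07543775 -286.44396251] 223.6681015722846 100.15424150832646 [ 530.35924338 -176.36159973]
[509.37828627 -68.80486189]
[ 547.2742167  -286.93549825]
(array([-34.486, -19.313,  -9.894]), np.float64(72.13251057797314), array([[-9.51768601e-01,  3.06816542e-01, -3.73752633e-04],
       [ 3.06816725e-01,  9.51768415e-01, -6.17125077e-04],
       [ 1.66381769e-04, -7.02033830e-04, -9.99999740e-01]])) 0.2
```

```bash
python3 - <<'E'
from rig import ctrl;from h import *
c=ctrl.capture("wrist");s=ctrl.sense()
d,y,M=delta(s,[553,203,250]);print(d,y)
E=np.array(c["extrinsics"]);print(M.T@(E[:3,3]-s["eef_pos"]),np.round(M.T@E[:3,:3],3),c["fx"],c["cx"],c["cy"])
E
```

```text
[-46.408 -16.206  -1.889] 72.13550084152943
[  67.65918242    0.69756466 -141.69013026] [[-0.    -0.963 -0.268]
 [ 1.    -0.     0.001]
 [-0.001 -0.268  0.963]] 305.7833308120875 249.26653487204706 190.86494902347263
```

step_arm([
  [[-5.8,-2.0,-0.24],[0,0,7.4],0],
  [[-11.6,-4.0,-0.5],[0,0,14.7],0],
  [[-17.4,-6.1,-0.7],[0,0,22],0],
  [[-23.2,-8.1,-1],[0,0,29.4],0],
  [[-29,-10.1,-1.2],[0,0,36.7],0],
  [[-34.8,-12.1,-1.4],[0,0,44],0],
  [[-40.6,-14.2,-1.7],[0,0,51.4],0],
  [[-46.4,-16.2,-1.9],[0,0,58.7],0],
])

```text
time_s: 1.25
eef_pos: [554.4, 201.6, 250.4]
ee_rot: [-0.0, 0.621, 0.784, 0.0]
force: [-0.4, 0.7, 0.7]
grip_width: 0.003
grip_force: 0.0
```

step_arm([
  [[0,0,0],[0,0,0],0],
  [[0,0,0],[0,0,0],0],
  [[0,0,0],[0,0,0],0],
  [[0,0,0],[0,0,0],0],
])

```text
time_s: 1.75
eef_pos: [552.4, 203.9, 250.6]
ee_rot: [0.0, 0.619, 0.785, 0.0]
force: [-0.4, 0.2, -0.2]
grip_width: 0.002
grip_force: 0.0
```

```bash
python3 - <<'E'
from rig import ctrl;from h import *
import pickle
c=ctrl.capture("wrist");s=ctrl.sense();pickle.dump((c,s),open("w1.pkl","wb"))
d,y,M=delta(s,[553,203,250]);print(d,y,s["eef_pos"],s["force"])
cv2.imwrite("pics/w1.png",cv2.resize(cv2.convertScaleAbs(c["img"][:,:,::-1],alpha=1.4),None,fx=1.5,fy=1.5,interpolation=cv2.INTER_CUBIC))
E
```

```text
[-0.089  0.027  0.055] 13.512356842277239 [552.52439312 203.80198618 250.55442944] [-0.45335844 -0.41047561 -0.07754771]
```

View pics/w1.png

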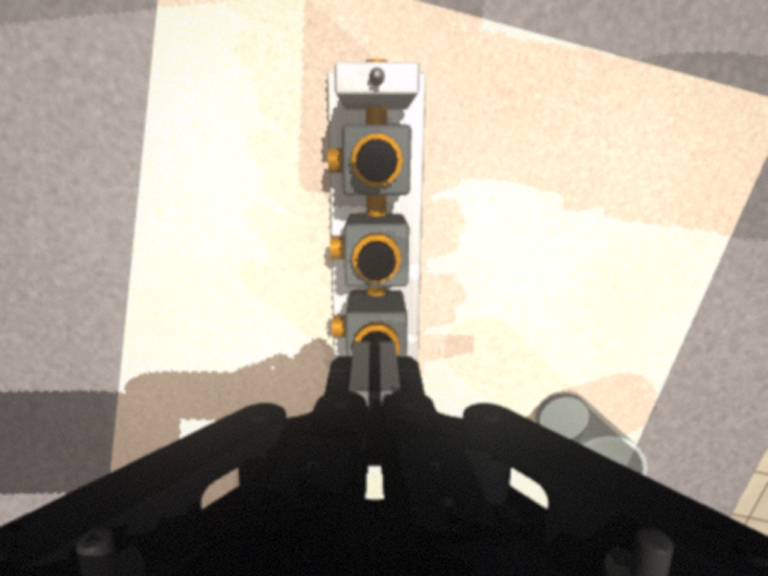

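The wrist view shows the +y dowel at (376, 76), plungers at (377, 160) and (377, 260), and the third plunger mostly hidden behind the fingers. It is shown at 1.5x.

```bash
python3 - <<'E'
from h import *
import pickle
c,s=pickle.load(open("w1.pkl","rb"))
f=lambda u,v:((u+.5)/1.5-.5,(v+.5)/1.5-.5)
g=cv2.cvtColor(c["img"],cv2.COLOR_RGB2HSV);V=g[:,:,2]
# black plunger blobs
m=((V<45)).astype(np.uint8);m[225:]=0
n,l,st,ce=cv2.connectedComponentsWithStats(m)
P=[]
for i in range(1,n):
    if 200<st[i,4]<1500:print(st[i],ce[i],onz(c,ce[i],97),onz(c,ce[i],103.5))
# brass rings: fit
h=cv2.inRange(g,(10,120,60),(35,255,255));
D=onz(c,f(376,79),106.5);print("dowel",D)
# pillar top: bright corners
for p in((336,63),(418,63),(336,93),(417,93)):print(onz(c,f(*p),100))
E
```

```text
[238  99  25  22 334] [249.30538922 110.48802395] [538.12543734 266.77579222] [538.09892073 266.85852765]
[240 162  22  24 363] [250.22865014 174.40495868] [553.28697964 207.61345639] [552.92686654 208.99792927]
dowel [527.78448074 314.15434862]
[502.89290913 318.05202243]
[549.3599695  329.22968763]
[506.33849    302.17436742]
[552.98428816 313.39264695]
```

step_arm([
  [[0.1,0.1,5],[0,0,0],0],
  [[0.1,0.1,10],[0,0,0],0],
  [[0.1,0.1,13],[0,0,0],0],
  [[0.1,0.1,14],[0,0,0],0],
  [[0.1,0.1,14.3],[0,0,0],0],
  [[0.1,0.1,14.3],[0,0,0],0],
  [[0.1,0.1,14.3],[0,0,0],0],
])

```text
time_s: 2.68
eef_pos: [554.2, 204.5, 108.4]
ee_rot: [0.001, 0.62, 0.785, 0.001]
force: [0.4, -0.2, 0.6]
grip_width: -0.0
grip_force: 0.0
```

step_arm([
  [[0,0,0.1],[0,0,0],0],
  [[0,0,0.2],[0,0,0],0],
  [[0,0,0.3],[0,0,0],0],
  [[0,0,0.4],[0,0,0],0],
  [[0,0,0.4],[0,0,0],0],
])

```text
time_s: 3.3
eef_pos: [553.7, 204.3, 103.2]
ee_rot: [-0.0, 0.62, 0.785, -0.0]
force: [0.6, 0.3, 0.6]
grip_width: -0.0
grip_force: 0.0
```

step_arm([
  [[0,0,0.08],[0,0,0],0],
  [[0,0,0.15],[0,0,0],0],
  [[0,0,0.15],[0,0,0],0],
])

```text
time_s: 3.68
eef_pos: [553.7, 204.4, 101.7]
ee_rot: [-0.0, 0.62, 0.785, -0.0]
force: [-0.4, -0.5, -0.2]
grip_width: 0.002
grip_force: 0.0
```

step_arm([
  [[0,0,0.15],[0,0,0],0],
  [[0,0,0.3],[0,0,0],0],
  [[0,0,0.4],[0,0,0],0],
  [[0,0,0.5],[0,0,0],0],
  [[0,0,0.5],[0,0,0],0],
])

```text
time_s: 4.3
eef_pos: [553.8, 204.4, 97.1]
ee_rot: [0.0, 0.619, 0.785, 0.0]
force: [-1.0, -0.3, 2.4]
grip_width: 0.002
grip_force: 1.4
```

Contact comes at 97, so the middle plunger is locked. Next is the +y valve.

step_arm([
  [[0,0,-1.8],[0,0,0],0],
  [[3,0,-1.8],[0,0,0],0],
  [[6.5,0,-1.8],[0,0,0],0],
  [[6.5,0,-1.2],[0,0,0],0],
  [[6.5,0,-0.9],[0,0,0],0],
  [[6.5,0,-0.7],[0,0,0],0],
  [[6.5,0,-0.5],[0,0,0],0],
  [[6.5,0,-0.5],[0,0,0],0],
])

```text
time_s: 5.3
eef_pos: [539.0, 267.0, 102.0]
ee_rot: [0.0, 0.62, 0.785, -0.0]
force: [-1.1, -3.0, 3.8]
grip_width: -0.003
grip_force: 1.8
```

step_arm([
  [[0,0,0.2],[0,0,0],0],
  [[0,0,0.4],[0,0,0],0],
  [[0,0,0.6],[0,0,0],0],
  [[0,0,0.8],[0,0,0],0],
  [[0,0,0.9],[0,0,0],0],
  [[0,0,1.0],[0,0,0],0],
  [[0,0,1.0],[0,0,0],0],
])

```text
time_s: 6.18
eef_pos: [539.0, 267.4, 92.0]
ee_rot: [0.0, 0.62, 0.785, 0.0]
force: [-0.1, -4.5, 4.4]
grip_width: -0.001
grip_force: 2.5
```

step_arm([
  [[0,0,0.05],[0,0,0],0],
  [[0,0,0.1],[0,0,0],0],
  [[0,0,0.1],[0,0,0],0],
])

```text
time_s: 6.55
eef_pos: [539.0, 267.4, 91.1]
ee_rot: [0.0, 0.62, 0.785, 0.0]
force: [-0.4, -4.4, 5.4]
grip_width: 0.005
grip_force: 3.1
```

step_arm([
  [[0,0,0.03],[0,0,0],0],
  [[0,0,0.04],[0,0,0],0],
  [[0,0,0.04],[0,0,0],0],
])

```text
time_s: 6.92
eef_pos: [539.0, 267.4, 90.9]
ee_rot: [0.0, 0.62, 0.785, 0.0]
force: [-0.3, -3.2, 7.9]
grip_width: -0.001
grip_force: 3.6
```

Released. Now I'll feel it again from above.

step_arm([
  [[0,0,-0.7],[0,0,0],0],
  [[0,0,-1.6],[0,0,0],0],
  [[0,0,-1.6],[0,0,0],0],
  [[0,0,-1.3],[0,0,0],0],
  [[0,0,-1.15],[0,0,0],0],
  [[0,0,-1.05],[0,0,0],0],
  [[0,0,-1.05],[0,0,0],0],
  [[0,0,-1.05],[0,0,0],0],
])

```text
time_s: 7.92
eef_pos: [538.7, 267.6, 100.9]
ee_rot: [0.0, 0.62, 0.785, 0.0]
force: [0.1, 0.7, -0.7]
grip_width: -0.001
grip_force: 0.0
```

It's locked. Next is the −y valve.

step_arm([
  [[0,0,-1.9],[0,0,0],0],
  [[-5,0,-1.9],[0,0,0],0],
  [[-10,0,-1.9],[0,0,0],0],
  [[-13,0,-1.5],[0,0,0],0],
  [[-13,0,-0.7],[0,0,0],0],
  [[-13,0,-0.3],[0,0,0],0],
  [[-13,0,-0.1],[0,0,0],0],
  [[-13,0,-0.1],[0,0,0],0],
])

```text
time_s: 8.93
eef_pos: [568.6, 141.8, 102.1]
ee_rot: [-0.0, 0.619, 0.785, -0.0]
force: [-2.0, -0.8, 4.0]
grip_width: -0.001
grip_force: 1.8
```

step_arm([
  [[0,0,0.2],[0,0,0],0],
  [[0,0,0.4],[0,0,0],0],
  [[0,0,0.6],[0,0,0],0],
  [[0,0,0.8],[0,0,0],0],
  [[0,0,1.0],[0,0,0],0],
  [[0,0,1.1],[0,0,0],0],
  [[0,0,1.15],[0,0,0],0],
  [[0,0,1.15],[0,0,0],0],
])

```text
time_s: 9.93
eef_pos: [568.8, 141.7, 90.9]
ee_rot: [-0.0, 0.619, 0.785, 0.0]
force: [-4.8, 1.4, 6.3]
grip_width: -0.0
grip_force: 3.7
```

step_arm([
  [[0,0,0.03],[0,0,0],0],
  [[0,0,-0.7],[0,0,0],0],
  [[0,0,-1.6],[0,0,0],0],
  [[0,0,-1.6],[0,0,0],0],
  [[0,0,-1.3],[0,0,0],0],
  [[0,0,-1.1],[0,0,0],0],
  [[0,0,-1.05],[0,0,0],0],
  [[0,0,-1.05],[0,0,0],0],
])

```text
time_s: 10.92
eef_pos: [568.8, 141.1, 100.8]
ee_rot: [-0.0, 0.62, 0.785, -0.0]
force: [-0.0, 0.6, -0.5]
grip_width: 0.001
grip_force: 0.0
```

All three are locked. Now I'll measure both dowels from directly above.

step_arm([
  [[0,0,-4],[0,0,0],0],
  [[-5,0,-6.9],[0,0,0],0],
  [[-9,0,-6.9],[0,0,0],0],
  [[-11.4,0,-6.9],[0,0,0],0],
  [[-11.4,0,-6.9],[0,0,0],0],
  [[-11.4,0,-6.9],[0,0,0],0],
  [[-11.4,0,-6.9],[0,0,0],0],
])

```text
time_s: 11.8
eef_pos: [595.2, 31.3, 169.9]
ee_rot: [-0.0, 0.619, 0.785, 0.0]
force: [0.2, 0.6, 1.1]
grip_width: 0.002
grip_force: 0.0
```

```bash
cat > snap.py <<'E'
import sys,pickle
from rig import ctrl;from h import *
c=ctrl.capture("wrist");s=ctrl.sense();pickle.dump((c,s),open(sys.argv[1]+".pkl","wb"));print(s["eef_pos"],s["time_s"],delta(s,[0,0,0])[1])
E
python3 snap.py dm
```

```text
[595.17701215  31.19226474 169.92667353] 11.85 13.504654947520592
```

step_arm([
  [[5.6,0,0],[0,0,0],0],
  [[11.2,0,0],[0,0,0],0],
  [[16.8,0,0],[0,0,0],0],
  [[21,0,0],[0,0,0],0],
  [[22.4,0,0],[0,0,0],0],
  [[22.4,0,0],[0,0,0],0],
  [[22.4,0,0],[0,0,0],0],
  [[22.4,0,0],[0,0,0],0],
])

```text
time_s: 12.85
eef_pos: [543.7, 247.0, 169.9]
ee_rot: [0.0, 0.62, 0.784, -0.0]
force: [1.5, -0.1, -0.0]
grip_width: -0.002
grip_force: 0.0
```

```bash
python3 snap.py dp; python3 - <<'E'
import pickle;from h import *
o=[]
for n in("dm","dp"):
    c,s=pickle.load(open(n+".pkl","rb"));o.append(cv2.resize(c["img"][30:190,170:330,::-1],None,fx=2.5,fy=2.5,interpolation=cv2.INTER_CUBIC))
cv2.imwrite("pics/d.png",np.hstack(o))
E
```

```text
[543.67077894 247.16821736 169.92173241] 12.9 13.353092017485075
```

View pics/d.png

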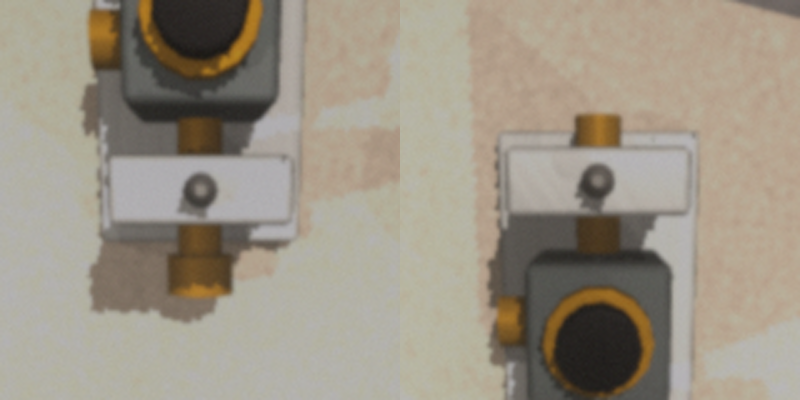

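The left crop shows the −y dowel at about (201, 188) on a pillar top spanning (110–292, 156–222). The right crop shows the +y dowel at about (197, 180) on a pillar top spanning (108–290, 148–213). Both crops are at 2.5x.

```bash
python3 - <<'E'
import pickle;from h import *
f=lambda u,v:(170+(u+.5)/2.5-.5,30+(v+.5)/2.5-.5)
r={}
for n,dw,pt in(("dm",(201,188),(201,189)),("dp",(197,180),(199,180.5))):
    c,s=pickle.load(open(n+".pkl","rb"));a=onz(c,f(*dw),111);b=onz(c,f(*pt),100);print(n,a,b);r[n]=(a+b)/2
D=r["dp"]-r["dm"];print(np.linalg.norm(D),np.degrees(np.arctan2(D[1],D[0])),(r["dp"]+r["dm"])/2)
c,s=pickle.load(open("dp.pkl","rb"));print(delta(s,[525.8,-133.6,170])[0])
E
```

```text
dm [580.15921844  98.75868666] [580.24301345  98.55795079]
dp [527.48677801 316.17582153] [527.97977863 316.31104435]
223.8217056374002 103.557318631325 [553.96719713 207.45087583]
[-3.6635e+01 -1.0533e+01 -5.0000e-03]
```

step_arm([
  [[-5.5,-1.6,0],[0,0,0],0],
  [[-11,-3.2,0],[0,0,0],0],
  [[-16.5,-4.7,0],[0,0,0],0],
  [[-22,-6.3,0],[0,0,0],0],
  [[-27.5,-7.9,0],[0,0,0],0],
  [[-33,-9.5,3],[0,0,0],0],
  [[-36.6,-10.5,7],[0,0,0],0],
  [[-36.6,-10.5,10],[0,0,0],0],
])

```text
time_s: 13.9
eef_pos: [525.5, -135.3, 68.4]
ee_rot: [-0.0, 0.621, 0.784, -0.0]
force: [-0.1, 1.9, -0.8]
grip_width: 0.003
grip_force: 0.0
```

step_arm([
  [[0,0,0],[0,0,0],0],
  [[0,0,0],[0,0,0],0],
  [[0,0,0],[0,0,0],0],
])

```text
time_s: 14.28
eef_pos: [526.9, -132.2, 71.4]
ee_rot: [0.001, 0.619, 0.785, 0.0]
force: [0.3, 0.1, 0.4]
grip_width: 0.001
grip_force: 0.0
```

```bash
python3 snap.py bp; python3 - <<'E'
import pickle;from h import *
c,s=pickle.load(open("bp.pkl","rb"));print(delta(s,[564.3,-352.8,70])[0])
E
```

```text
[ 526.81425827 -132.14706394   71.14944853] 14.325 13.472408393226344
[-22.331  -1.495   0.143]
```

step_arm([
  [[-5.6,-0.4,0],[0,0,0],0],
  [[-11.2,-0.7,0],[0,0,0],0],
  [[-16.8,-1.1,0],[0,0,0],0],
  [[-21,-1.4,0],[0,0,0],0],
  [[-22.3,-1.5,0],[0,0,0],0],
  [[-22.3,-1.5,0],[0,0,0],0],
  [[-22.3,-1.5,0],[0,0,0],0],
])

```text
time_s: 15.2
eef_pos: [563.6, -351.1, 70.1]
ee_rot: [-0.0, 0.619, 0.785, 0.0]
force: [0.6, 1.3, 0.1]
grip_width: 0.001
grip_force: 0.0
```

```bash
python3 snap.py bm; python3 - <<'E'
import pickle;from h import *
o=[]
for n in("bm","bp"):
    c,s=pickle.load(open(n+".pkl","rb"));o.append(cv2.resize(c["img"][30:190,170:330,::-1],None,fx=2.5,fy=2.5,interpolation=cv2.INTER_CUBIC))
cv2.imwrite("pics/b.png",np.hstack(o))
E
```

```text
[ 563.6825353  -351.15968029   70.22328532] 15.25 13.523043239936367
```

View pics/b.png

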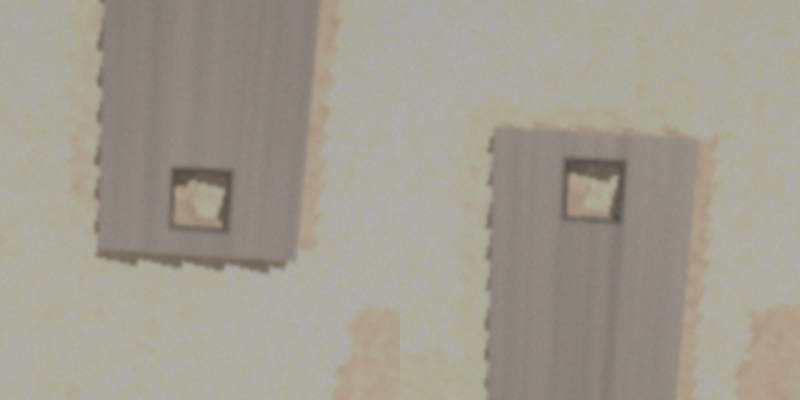

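The left crop shows the −y hole centred at about (201, 200), and the right crop shows the +y hole at about (194.5, 190), both measured at the plate's top face.

```bash
python3 - <<'E'
import pickle;from h import *
f=lambda u,v:(170+(u+.5)/2.5-.5,30+(v+.5)/2.5-.5)
r={}
for n,p in(("bm",(201,200.5)),("bp",(194.5,190))):
    c,s=pickle.load(open(n+".pkl","rb"));r[n]=onz(c,f(*p),10);print(n,r[n])
D=r["bp"]-r["bm"];m=(r["bp"]+r["bm"])/2;print(np.linalg.norm(D),np.degrees(np.arctan2(D[1],D[0])),m)
c,s=pickle.load(open("bm.pkl","rb"));print(delta(s,[m[0],m[1],70])[0])
E
```

```text
bm [ 549.33808256 -286.55393161]
bp [510.60890485 -65.64956161]
224.27369415348284 99.94409063245587 [ 529.97349371 -176.10174661]
[17.809  0.816  0.026]
```

```bash
python3 - <<'E'
import pickle;from h import *
for n in("bm","bp","dp"):
    c,s=pickle.load(open(n+".pkl","rb"));g=cv2.cvtColor(c["img"],cv2.COLOR_RGB2GRAY)
    print(proj(c,s["eef_pos"]))
    print(g[226:262:4,230:272].astype(int).tolist() if n=="bm" else g[240,230:272].tolist())
E
```

```text
[248.11134152 246.40273605]
[[157, 147, 121, 108, 111, 114, 114, 118, 130, 145, 156, 158, 158, 159, 159, 160, 160, 158, 157, 156, 159, 157, 158, 158, 156, 155, 156, 160, 159, 162, 162, 160, 161, 165, 168, 168, 168, 171, 170, 170, 169, 170], [105, 108, 109, 109, 105, 96, 75, 67, 69, 67, 67, 67, 68, 67, 65, 63, 52, 42, 39, 38, 39, 41, 46, 56, 65, 66, 67, 67, 67, 67, 69, 69, 79, 117, 158, 168, 168, 169, 169, 169, 168, 167], [105, 105, 106, 106, 102, 87, 70, 66, 66, 66, 66, 68, 67, 66, 65, 61, 45, 38, 37, 36, 40, 39, 44, 53, 65, 66, 66, 67, 65, 66, 66, 67, 73, 96, 136, 161, 168, 167, 168, 168, 169, 169], [44, 46, 43, 44, 48, 58, 63, 64, 66, 64, 68, 65, 66, 64, 65, 58, 46, 38, 35, 37, 37, 35, 41, 52, 63, 64, 64, 66, 66, 67, 64, 65, 63, 66, 67, 59, 55, 59, 58, 60, 61, 59], [33, 31, 33, 36, 50, 57, 63, 63, 61, 63, 63, 64, 63, 65, 61, 57, 40, 35, 34, 34, 36, 33, 37, 49, 59, 64, 63, 63, 63, 63, 65, 64, 65, 64, 57, 43, 37, 37, 37, 37, 37, 37], [34, 33, 33, 39, 53, 60, 64, 62, 61, 62, 61, 61, 62, 63, 60, 54, 38, 35, 30, 31, 34, 32, 36, 48, 59, 62, 63, 62, 63, 62, 63, 64, 63, 62, 59, 49, 37, 36,
[... 221 characters left out ...]
61, 61, 61, 59, 61, 59, 60, 52, 37, 29, 29, 28, 28, 27, 30, 43, 55, 61, 59, 61, 59, 58, 61, 62, 60, 60, 59, 54, 44, 33, 31, 30, 31, 31], [26, 28, 36, 45, 50, 52, 55, 57, 56, 58, 58, 59, 58, 57, 57, 46, 31, 28, 29, 26, 26, 24, 25, 32, 41, 46, 49, 51, 50, 52, 56, 59, 59, 61, 60, 57, 52, 34, 29, 29, 28, 26]]
[247.87787325 245.81085282]
[28, 25, 29, 30, 42, 55, 59, 61, 61, 61, 59, 59, 61, 59, 60, 52, 37, 29, 28, 28, 29, 30, 33, 44, 56, 60, 60, 60, 62, 61, 61, 60, 60, 62, 51, 39, 32, 30, 31, 30, 31, 31]
[248.03393836 245.87007873]
[27, 29, 26, 31, 39, 55, 60, 61, 62, 63, 61, 61, 60, 60, 60, 55, 36, 25, 26, 25, 25, 24, 28, 45, 59, 60, 65, 63, 63, 62, 63, 61, 63, 62, 54, 39, 29, 28, 31, 31, 30, 32]
```

step_arm([
  [[5,0.2,0],[0,0,3.6],60],
  [[10,0.4,0],[0,0,3.6],60],
  [[15,0.6,0],[0,0,3.6],60],
  [[17.8,0.74,0],[0,0,3.6],60],
  [[17.8,0.74,0],[0,0,3.6],60],
  [[17.8,0.74,0],[0,0,3.6],60],
  [[17.8,0.74,0],[0,0,3.6],60],
])

```text
time_s: 16.12
eef_pos: [529.4, -178.6, 69.9]
ee_rot: [0.0, 0.644, 0.765, -0.0]
force: [-0.8, 0.3, -0.3]
grip_width: 0.6
grip_force: 0.0
```

```bash
python3 - <<'E'
from rig import ctrl;from h import *
s=ctrl.sense();print(delta(s,[529.2,-176.3,17])[:2],s["eef_pos"],s["grip_width"])
E
```

```text
(array([0.228, 0.022, 5.289]), np.float64(9.78955630444823)) [ 529.36288094 -178.56715048   69.8880907 ] 0.6004339421680502
```

step_arm([
  [[0.1,0,2.5],[0,0,0],60],
  [[0.1,0,4.5],[0,0,0],60],
  [[0.1,0,5.2],[0,0,0],60],
  [[0.1,0,5.2],[0,0,0],60],
  [[0.1,0,5.2],[0,0,0],60],
])

```text
time_s: 16.75
eef_pos: [529.5, -177.2, 18.7]
ee_rot: [0.001, 0.644, 0.765, 0.0]
force: [-0.4, 0.8, -0.4]
grip_width: 0.601
grip_force: 0.0
```

```bash
python3 - <<'E'
from rig import ctrl;from h import *
s=ctrl.sense();print(delta(s,[529.2,-176.3,17])[:2],s["eef_pos"],s["grip_width"],s["force"])
E
```

```text
(array([ 0.092, -0.015,  0.165]), np.float64(9.824890805154558)) [ 529.5052506  -177.18333832   18.65524254] 0.6013525769695293 [-0.42016144  0.77952751 -0.43266198]
```

step_arm([
  [[0.05,0,0.1],[0,0,0],0],
  [[0.05,0,0.1],[0,0,0],0],
  [[0.05,0,0.1],[0,0,0],0],
  [[0.05,0,0.1],[0,0,0],0],
  [[0.05,0,0.1],[0,0,0],0],
], squeeze=60)

```text
time_s: 17.38
eef_pos: [529.2, -176.4, 17.3]
ee_rot: [0.0, 0.644, 0.765, 0.0]
force: [-1.8, 2.1, 5.1]
grip_width: 0.2
grip_force: 59.7
```

```bash
python3 - <<'E'
from rig import ctrl;from h import *
s=ctrl.sense();print(delta(s,[529.2,-176.3,17])[:2],s["eef_pos"],s["grip_width"],s["grip_force"],s["force"],s["wrist_torque"])
E
```

```text
(array([0.008, 0.003, 0.032]), np.float64(9.836592588219139)) [ 529.18569139 -176.380538     17.31623284] 0.1998050918159854 59.734384417533875 [-1.77489718  2.12183214  5.11995677] [0.1286464  0.17818023 0.02090092]
```

step_arm([
  [[0,0,-1.5],[0,0,0],0],
  [[0,0,-5],[0,0,0],0],
  [[0,0,-10],[0,0,0],0],
  [[0,0,-14],[0,0,-1],0],
  [[0,0,-16],[0,0,-3.7],0],
  [[0,0,-16],[0,0,-3.7],0],
  [[0,0,-16],[0,0,-3.7],0],
  [[0,0,-16],[0,0,-3.7],0],
])

```text
time_s: 18.38
eef_pos: [528.6, -176.1, 175.7]
ee_rot: [-0.001, 0.619, 0.785, -0.0]
force: [-0.4, -0.5, -2.5]
grip_width: 0.198
grip_force: 59.0
```

```bash
python3 - <<'E'
from rig import ctrl;from h import *
s=ctrl.sense();print(delta(s,[553.2,207.25,177])[:2],s["eef_pos"],s["grip_width"],s["grip_force"],s["force"],s["wrist_torque"],s["ee_rot"])
E
```

```text
(array([36.696, 11.348, -0.09 ]), np.float64(13.50525968118399)) [ 528.55294801 -176.06577788  175.7018243 ] 0.19802589160475287 59.01165246963501 [-0.37640953 -0.46572346 -2.46396416] [0.00314319 0.0079333  0.01736937] [-1.15394031e-03  6.19058016e-01  7.85344394e-01 -1.58310924e-04]
```

step_arm([
  [[2.5,0.8,0],[0,0,0],0],
  [[7.5,2.3,0],[0,0,0],0],
  [[13,4.0,0],[0,0,0],0],
  [[18.5,5.7,0],[0,0,0],0],
  [[24,7.4,0],[0,0,0],0],
  [[29.5,9.1,0],[0,0,0],0],
  [[34,10.5,0],[0,0,0],0],
  [[36.7,11.35,0],[0,0,0],0],
])

```text
time_s: 19.38
eef_pos: [552.9, 209.3, 175.9]
ee_rot: [-0.001, 0.618, 0.786, -0.0]
force: [0.7, -0.4, -3.3]
grip_width: 0.199
grip_force: 58.9
```

step_arm([
  [[0,0,0],[0,0,0],0],
  [[0,0,0],[0,0,0],0],
  [[0,0,0],[0,0,0],0],
  [[0,0,0],[0,0,0],0],
  [[0,0,0],[0,0,0],0],
  [[0,0,0],[0,0,0],0],
])

```text
time_s: 20.12
eef_pos: [553.5, 206.9, 176.9]
ee_rot: [0.0, 0.619, 0.785, 0.0]
force: [0.2, -0.6, -3.5]
grip_width: 0.194
grip_force: 59.0
```

```bash
python3 - <<'E'
from rig import ctrl;from h import *
s=ctrl.sense();print(delta(s,[553.2,207.25,132])[:2],s["eef_pos"],s["grip_width"],s["force"],s["wrist_torque"])
E
```

```text
(array([ 0.039, -0.022,  4.492]), np.float64(13.522864703146139)) [553.50689257 206.92140271 176.92309379] 0.1941648001586766 [ 0.20685687 -0.57885122 -3.45399413] [-0.01033934 -0.03129784  0.01219003]
```

step_arm([
  [[0.04,-0.02,2],[0,0,0],0],
  [[0.04,-0.02,3.8],[0,0,0],0],
  [[0.04,-0.02,4.3],[0,0,0],0],
  [[0.04,-0.02,4.3],[0,0,0],0],
  [[0.04,-0.02,4.3],[0,0,0],0],
  [[0.04,-0.02,4.3],[0,0,0],0],
])

```text
time_s: 20.88
eef_pos: [553.4, 207.5, 134.5]
ee_rot: [0.0, 0.619, 0.786, 0.0]
force: [0.8, 0.2, -2.7]
grip_width: 0.203
grip_force: 59.0
```

```bash
python3 - <<'E'
from rig import ctrl;from h import *
s=ctrl.sense();print(delta(s,[553.2,207.25,117.3])[:2],s["eef_pos"],s["force"],s["wrist_torque"])
w=ctrl.capture("wrist")["img"][:120,150:350,::-1];t=ctrl.capture("side")["img"][90:190,180:260,::-1]
a=cv2.resize(w,None,fx=2,fy=2,interpolation=cv2.INTER_CUBIC);b=cv2.resize(t,None,fx=5,fy=5,interpolation=cv2.INTER_CUBIC)
o=np.zeros((500,800,3),np.uint8);o[:240,:400]=a;o[:500,400:]=b;cv2.imwrite("pics/p.png",cv2.convertScaleAbs(o,alpha=1.5))
E
```

```text
(array([-0.015, -0.027,  1.721]), np.float64(13.537178311614642)) [553.41063723 207.45301    134.50974589] [ 0.83904473  0.20232286 -2.69621227] [0.01129154 0.02668981 0.04519576]
```

View pics/p.png

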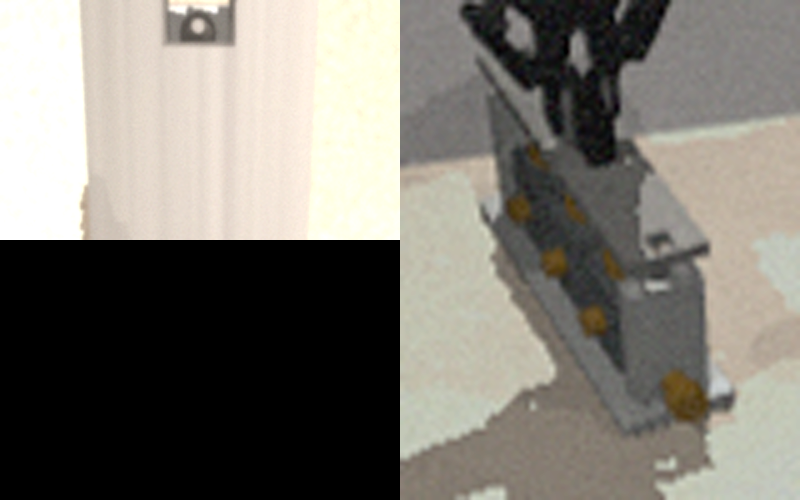

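The wrist view shows the dowel tip at (199, 27), centred sideways in the hole, which spans 165–237. The side view shows the bar level just above the pillars, so I'll lower it gently.

step_arm([
  [[0,-0.02,0.4],[0,0,0],0],
  [[0,-0.02,0.7],[0,0,0],0],
  [[0,-0.02,0.9],[0,0,0],0],
  [[0,-0.02,1.0],[0,0,0],0],
  [[0,-0.02,1.0],[0,0,0],0],
])

```text
time_s: 21.6
eef_pos: [553.0, 207.4, 123.8]
ee_rot: [-0.0, 0.619, 0.786, -0.0]
force: [0.4, 0.4, -2.6]
grip_width: 0.202
grip_force: 59.0
```

step_arm([
  [[0,0,0.2],[0,0,0],0],
  [[0,0,0.4],[0,0,0],0],
  [[0,0,0.5],[0,0,0],0],
  [[0,0,0.6],[0,0,0],0],
  [[0,0,0.6],[0,0,0],0],
])

```text
time_s: 22.22
eef_pos: [553.0, 207.3, 117.8]
ee_rot: [-0.0, 0.619, 0.785, -0.0]
force: [1.1, 0.1, -3.1]
grip_width: 0.201
grip_force: 59.0
```

step_arm([
  [[0,0,0.05],[0,0,0],0],
  [[0,0,0.08],[0,0,0],0],
  [[0,0,0.08],[0,0,0],0],
])

```text
time_s: 22.6
eef_pos: [553.0, 207.4, 117.4]
ee_rot: [0.0, 0.619, 0.786, 0.0]
force: [-1.2, -0.6, 0.7]
grip_width: 0.201
grip_force: 59.5
```

It's seated at the expected height. Now I'll let go and withdraw.

step_arm([
  [[0,0,0],[0,0,0],55],
  [[0,0,0],[0,0,0],55],
  [[0,0,0],[0,0,0],55],
  [[0,0,-0.5],[0,0,0],55],
  [[0,0,-3],[0,0,0],55],
  [[0,0,-7],[0,0,0],55],
  [[0,0,-12],[0,0,0],55],
  [[0,0,-14],[0,0,0],55],
])

```text
time_s: 23.6
eef_pos: [553.6, 207.5, 260.7]
ee_rot: [0.002, 0.619, 0.786, 0.002]
force: [0.2, 1.2, -1.0]
grip_width: 0.552
grip_force: 0.0
```

step_arm([
  [[-6,0,0],[0,0,0],55],
  [[-12,0,0],[0,0,0],55],
  [[-18,0,-1],[0,0,0],55],
  [[-20,0,-1],[0,0,0],55],
  [[-20,0,-1],[0,0,0],55],
  [[-20,0,-1],[0,0,0],55],
])

```text
time_s: 24.35
eef_pos: [599.5, 14.5, 267.0]
ee_rot: [-0.0, 0.618, 0.786, 0.0]
force: [0.1, 0.4, 0.2]
grip_width: 0.553
grip_force: 0.0
```

```bash
python3 - <<'E'
from rig import ctrl;from h import *
s=ctrl.sense();print(s["eef_pos"],s["force"],s["grip_width"],s["time_s"])
w=ctrl.capture("wrist")["img"][:260,150:350,::-1];t=ctrl.capture("side")["img"][90:190,180:260,::-1]
a=cv2.resize(w,None,fx=2,fy=2,interpolation=cv2.INTER_CUBIC);b=cv2.resize(t,None,fx=5,fy=5,interpolation=cv2.INTER_CUBIC)
o=np.zeros((520,800,3),np.uint8);o[:520,:400]=a;o[:500,400:]=b;cv2.imwrite("pics/f.png",cv2.convertScaleAbs(o,alpha=1.3))
E
```

```text
[599.47030293  14.50647735 267.04776634] [0.08856572 0.4445834  0.19189676] 0.5533079161360124 24.35
```

View pics/f.png

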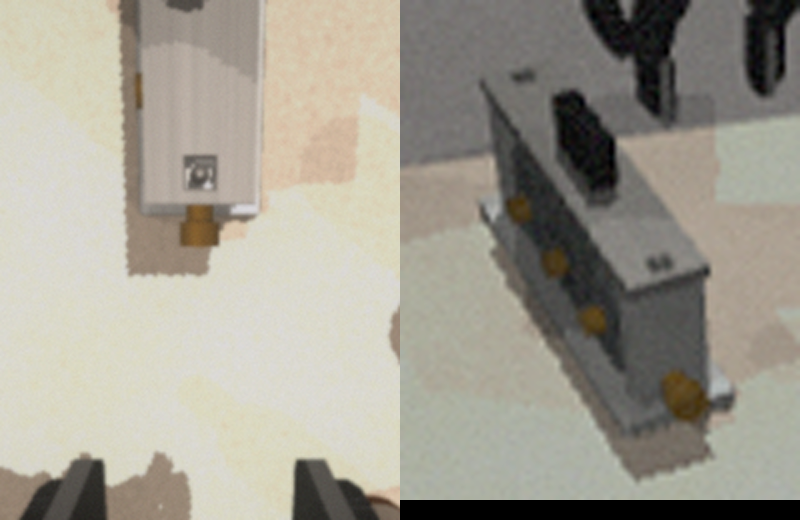

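The wrist crop shows the dowel at (200, 175), centred in its hole. The side crop shows the bar lying flat on both pillars with the gripper clear of it.

```bash
python3 -c "
from rig import ctrl
print(ctrl.finish_job())"
```

```text
the job is handed in; nothing more can be done
None
```

All three plungers are locked down: the middle one already was, and I pushed the two outer ones with at most about 8 N. The bar lies flat on both pillars over the dowels and is released, the glassware was not touched, and I handed the job in at about 24.5 s.

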